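# Reset the tripped finishing machine under its dust cover

### The arm

A 6-joint arm with a two-finger parallel gripper is mounted at the origin on the work surface. World frame = base frame: x ahead of the robot, y to its left, z up, the work surface at z = 0. Lengths are in m, angles in rad, forces in N, time in s.
With the tool pointing down it reaches from about 0.35 to 0.975 m from the base axis. Payload 7.1 kg.
Tool frame: the origin (TCP) lies midway between the tips of the shut fingers; the grasp point (between the pads) lies 19 mm behind it; z points along the fingers, x is the direction in which the jaws open and shut, and the axes are right-handed (so a half turn about z gives the same grasp; the last joint's range is limited). The gripper opens to 88 mm and grips with 3 to 60 N. Pads are 20 mm wide; open, the fingers measure 115 mm over their backs; the gripper's body (75 mm by 178 mm) begins 61 mm behind the grasp point.
Start: joints at [-1.134, 0.423, 1.63, -0, 1.089, -0.019], TCP at [0.275, -0.561, 0.223] pointing down, gripper open.
Joint ranges: [-3, 3], [-0.9, 2.11], [0.09, 2.58], [-1.31, 4.45], [0.11, 2.69], [-2.54, 2.54]. Speed limits (rad/s): [2.39, 2.39, 3.01, 3.14, 3.14, 3.14].

### API

Orientations are given as a unit quaternion [w, x, y, z].
In Python, from station import move_pose, movel, movej, command_gripper, wait, inverse_kinematics, read_camera, camera_info, MotionError, job_done, get_time, get_joint_pos, get_qvel, get_effort, get_tcp_pos, get_ee_rot, get_ft_force, get_ft_torque, get_grip_width gives the robot as it stands. Calls block until the motion is done:
- move_pose(position, orientation): joint-space move of the TCP to a pose.
- movel(position, frame=None, v=0.15, until_force=None): straight line of the TCP; frame=None keeps the orientation; v is the mean speed in m/s. With until_force (N) it stops when the force on the tool has changed by that much, and returns True; else False.
- movej(angles): joint-space move.
- command_gripper(opening): opening from 0.0 (shut) to 1.0 (fully open); the grip force is fixed at half the most; returns when the fingers have stopped.
- wait(seconds).
- inverse_kinematics(position, orientation): joint angles nearest the present ones, or None.
- read_camera(name): name is "scene" or "top" or "wrist"; returns the picture (384x512x3 uint8, red, green, blue); there is no depth.
- camera_info(name): a dict with "intrinsics" (3x3 intrinsics, pixels), "T" (4x4, takes a point from camera to world coordinates); the wrist camera has in their place "tool_from_camera" (4x4, takes a point from camera to tool coordinates, whose origin is the TCP and whose axes are the tool frame's). Camera axes: x right, y up, looking along -z (the intrinsics and any distortion apply to the point x, -y, -z); pixel columns grow to the right and rows downward; lengths in m; the calibration is good to about 2 mm. A picture is of the moment at which its call begins: read the wrist's pose just before it. camera_info takes no time and is no camera call.
A pose or a line that the arm cannot do raises MotionError and nothing moves.
- job_done(): hands the job in, once; it reports no verdict.
Readings, each from a call of its own:
- get_time(): time.
- get_joint_pos(): joint angles.
- get_qvel(): joint speeds.
- get_effort(): joint torques, N m.
- get_tcp_pos(): TCP position.
- get_ee_rot(): TCP orientation.
- get_ft_force(): force on the tool from outside, world axes, zero at the start.
- get_ft_torque(): the same for the moment, N m.
- get_grip_width(): opening from 0.0 (shut) to 1.0 (fully open).
Only numpy, scipy, OpenCV 4.12 (cv2) and the standard library are available. Lean on these libraries where they do the work, as an engineer would, in place of code of your own. Each camera call takes 0.05 s, during which the arm holds its last target. There are 200 camera calls.

### The job

The shoe finishing machine on the bench has tripped out and needs resetting. Slide the yellow dust cover on top of its control box fully open, press the blue reset button all the way in and let it spring back, without pressing the green start button beside it. Then slide the cover fully shut again, and leave everything else on the bench where it is.

Things in the scene. Friction and masses are not known exactly. Their poses are not given: they have to be found in the camera images.
- finisher: bench-top shoe finishing machine, grey-green, fixed (place and yaw vary). Origin on the bench (height 0) below the middle of the button window; its -x is the front (faces the robot at yaw 0), +y runs to the motor, z up. Motor, up to 260 mm high, from y = +200 mm; drum and brush beyond. Bed plate 12 mm thick, y = -210 to +510 mm
- window (a point): on the flat top of the control box, 92 mm above the bench, midway between the two buttons (over the machine's origin, same axes). Box: x = -75 to +75, y = -190 to +80 mm. Two steel guide rails run along y (-180 to +66 mm), tops 22 mm above the box top, 82 mm clear between them (x = -41 to +41 mm); a 20 mm high strip closes the end at y = +60 mm; small 20 mm stops by the rails at y = -177 mm
- cover (a joint): travel in m of the yellow dust cover, a 92 (x) by 110 (y) mm plate, 3.5 mm thick, captive in the rails, upper face 109.5 mm above the bench. 0 = fully shut (centred on the window, hiding both buttons); grows as it slides to the machine's -y; 0.115 = fully open, at the stop. Starts 0 to 20 mm ajar. About 2 N friction, no spring: it stays where it is left
- cover_grip (a point): centre of the black grip bar across the middle of the cover; moves with it, axes as the machine's. Bar 64 mm along x, 14 mm thick along y, 20 mm high (109.5 to 129.5 mm above the bench), so the point is 119.5 mm up. Pushing either long face slides the cover along y
- reset (a joint): travel of the blue reset button in m: 0 = out, 0.006 = all the way in (downwards). A spring pushes it back out: 1.2 N to start moving, 4 N all the way in
- reset_top (a point): centre of the blue reset button's top face, 30 mm in diameter, facing up, 103 mm above the bench when out; 25 mm from the window's middle to the machine's -y. Steel bezel round it, 39 mm in diameter, 3 mm above the box top. With the cover fully open, the cover's edge is 35 mm from this centre
- start (a joint): travel of the green start button in m: 0 = out, 0.005 = all the way in; it must stay out
- start_top (a point): centre of the green start button's top face, 30 mm in diameter, facing up, 100 mm above the bench; 50 mm from the blue one, towards the machine's +y
- iron_last_mid (a point): iron shoe anvil on three feet, some 150 mm high and 190 mm across, standing on the bench beyond the control box's -y end; the point is 75 mm above the bench. A bystander
- brown_shoe_mid (a point): tan leather shoe, 280 mm long, 85 mm high, on the bench behind the control box (+x side); the point is 40 mm above its sole. A bystander
- polish_tin_mid (a point): round polish tin, 87 mm in diameter, 31 mm high, on the bench in front of the control box; the point is at its centre. A bystander

How it is judged:
By the outcome, as a careful person would: the job done as asked, in the order asked, and still so for the second after the job is handed in, with the robot touching nothing.
It also fails if it takes over 48 s, if anything falls off the work surface, if the arm or the gripper's body presses on something with over 40 N, if the wrist force passes 120 N, or if a joint passes its speed limit or range.

## Working session

There is one attempt and no reset: what is moved stays moved. The work goes in short steps, each a Python script; the robot and the scene stay as the last script left them, time stands still between calls to the robot, and variables do not carry over. Pictures are saved under pics/ and viewed, about 8 in all and at most 12, crops included, and the job is handed in when it is done.

```bash
mkdir -p pics
python3 - <<'E'
from station import *
import cv2,numpy as np
for n in("top","scene"):
    im=read_camera(n);cv2.imwrite(f"pics/{n}0.png",cv2.resize(im[:,:,::-1],(800,600),interpolation=cv2.INTER_CUBIC))
    c=camera_info(n);print(n,{k:np.round(np.array(v),4).tolist() for k,v in c.items()})
c=camera_info("wrist");print(c)
print(get_time(),get_ee_rot())
E
```

```text
top {'intrinsics': [[438.4276, 0.0, 252.8405], [0.0, 438.4276, 193.149], [0.0, 0.0, 1.0]], 'T': [[-0.0201, 0.9923, -0.1225, 0.4631], [-0.9997, -0.0181, 0.0179, -0.1154], [0.0155, 0.1228, 0.9923, 1.1226], [0.0, 0.0, 0.0, 1.0]]}
scene {'intrinsics': [[398.559, 0.0, 250.6342], [0.0, 398.559, 182.6288], [0.0, 0.0, 1.0]], 'T': [[0.6553, -0.5703, 0.4954, 1.0735], [0.7553, 0.4821, -0.444, -0.5534], [0.0143, 0.6651, 0.7466, 0.8249], [0.0, 0.0, 0.0, 1.0]]}
{'intrinsics': array([[297.50166078,   0.        , 256.58942988],
       [  0.        , 297.50166078, 187.18286856],
       [  0.        ,   0.        ,   1.        ]]), 'tool_from_camera': array([[ 9.99999763e-01, -5.30235702e-04, -4.39497955e-04,
        -5.65655042e-04],
       [-6.29302504e-04, -9.62768329e-01, -2.70327114e-01,
        -7.30594155e-02],
       [-2.79797624e-04,  2.70327326e-01, -9.62768434e-01,
        -1.62051614e-01],
       [ 0.00000000e+00,  0.00000000e+00,  0.00000000e+00,
         1.00000000e+00]])}
0.1 [-3.87064535e-04  8.48583428e-01 -5.29061111e-01 -5.96877799e-04]
```

View pics/top0.png

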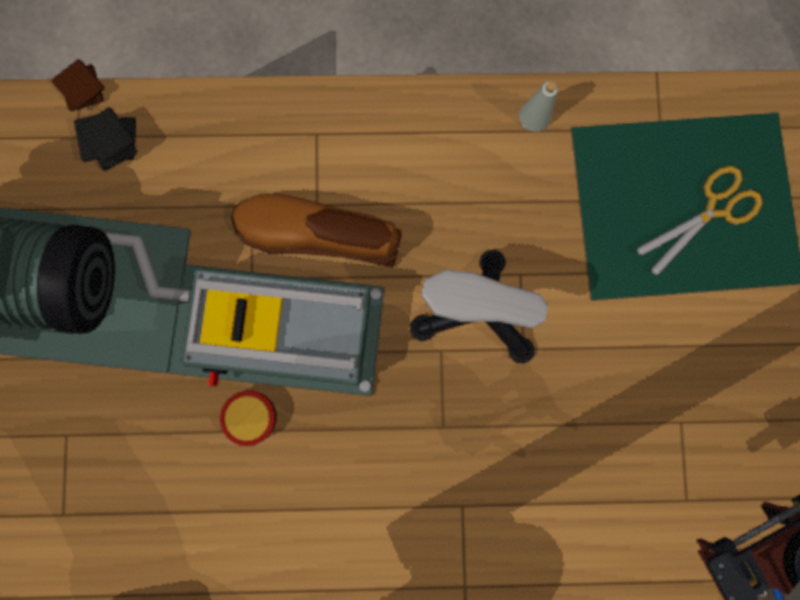

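View pics/scene0.png

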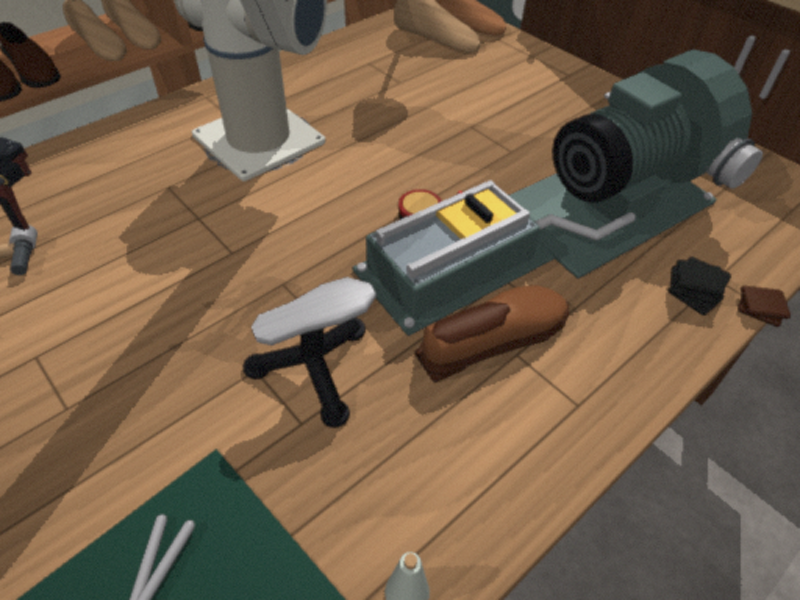

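Top view: yellow cover about (202–281, 289–351) with the grip near (239,320), machine slightly yawed, and the tin at (248,418) in front of the box. I'll estimate the pose from the yellow mask, then go above and check with the wrist camera.

```bash
cat > h.py <<'E'
from station import *
import cv2,numpy as np
from scipy.spatial.transform import Rotation as R
def quat(yaw): # tool down, jaw axis (tool x) along machine -y / world angle yaw-90deg
    M=np.array([[np.sin(yaw),-np.cos(yaw),0],[-np.cos(yaw),-np.sin(yaw),0],[0,0,-1]]).T
    q=R.from_matrix(M).as_quat();return [q[3],q[0],q[1],q[2]]
def pose(n):
    c=camera_info(n)
    if n!="wrist":return c["intrinsics"],np.array(c["T"])
    q=get_ee_rot();T=np.eye(4);T[:3,:3]=R.from_quat([q[1],q[2],q[3],q[0]]).as_matrix();T[:3,3]=get_tcp_pos()
    return c["intrinsics"],T@c["tool_from_camera"]
def back(K,T,px,z):
    px=np.atleast_2d(px).astype(float)
    d=np.c_[(px[:,0]-K[0,2])/K[0,0],-(px[:,1]-K[1,2])/K[1,1],-np.ones(len(px))]@T[:3,:3].T
    return (T[:3,3]+d*((z-T[2,3])/d[:,2])[:,None])[:,:2]
def fwd(K,T,P):
    c=(np.atleast_2d(P)-T[:3,3])@T[:3,:3]
    return np.c_[K[0,2]-K[0,0]*c[:,0]/c[:,2],K[1,2]+K[1,1]*c[:,1]/c[:,2]]
def yellow(im,K,T):
    h=cv2.cvtColor(im,cv2.COLOR_RGB2HSV);m=cv2.inRange(h,(22,190,110),(35,255,255))
    m=cv2.morphologyEx(m,cv2.MORPH_CLOSE,np.ones((15,15)))
    c=max(cv2.findContours(m,0,cv2.CHAIN_APPROX_NONE)[0],key=cv2.contourArea)[:,0]
    return cv2.minAreaRect((back(K,T,c,.1095)*1000).astype(np.float32))
E
python3 - <<'E'
from h import *
im=read_camera("top");K,T=pose("top");r=yellow(im,K,T);print(r)
b=cv2.boxPoints(r);e=[b[1]-b[0],b[2]-b[1]];a=max(e,key=np.linalg.norm);a=a if a[1]>0 else -a
yaw=np.arctan2(-a[0],a[1]);print("yaw",yaw,"grip",r[0])
x,y=np.array(r[0])/1000
u=np.array([-np.sin(yaw),np.cos(yaw)])
p=np.array([x,y])-.04*u
print(inverse_kinematics([*p,.33],quat(yaw)))
move_pose([*p,.33],quat(yaw)); command_gripper(.5)
K,T=pose("wrist");im=read_camera("wrist");np.savez("w0.npz",K=K,T=T,im=im)
try:print(yellow(im,K,T))
except Exception as ex:print(ex)
cv2.imwrite("pics/w0.png",cv2.resize(im[:,:,::-1],(800,600),interpolation=cv2.INTER_CUBIC));print(get_time(),get_tcp_pos(),get_joint_pos())
E
```

```text
((565.3015747070312, 95.46267700195312), (111.14069366455078, 79.03327941894531), 82.55777740478516)
yaw -0.12989114 grip (565.3015747070312, 95.46267700195312)
[ 7.81508048e-02  2.23298512e-01  1.65783276e+00 -4.44089210e-16
  1.26046138e+00  1.77883825e+00]
max() iterable argument is empty
3.4667 [0.56011161 0.05583327 0.32999695] [ 7.82246602e-02  2.23305099e-01  1.65783127e+00 -2.48850234e-05
  1.26048172e+00  1.77883323e+00]
```

View pics/w0.png

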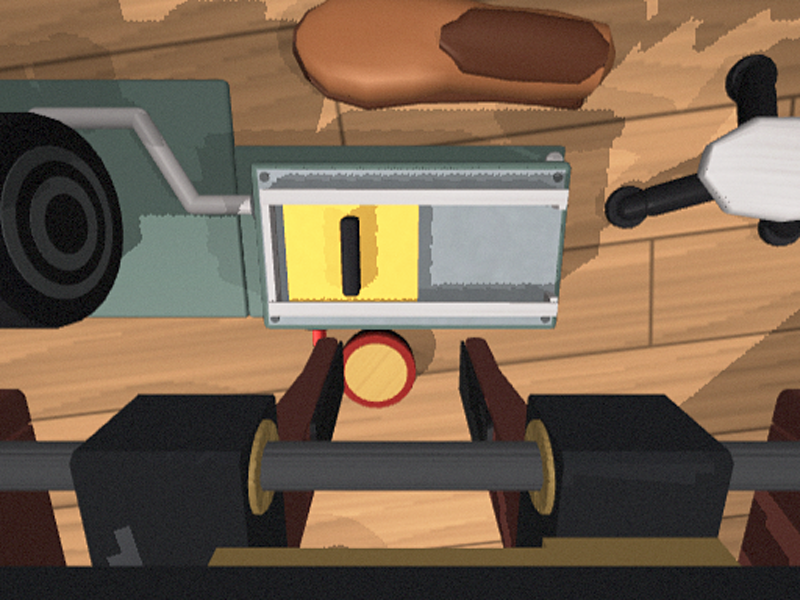

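Wrist view: rails run almost exactly along the image rows (yaw is good). Cover edges are at columns 285/419, grip bar about (341–359, 217–296), box top corners about (252,164), (566,164), (266,327), (556,327), tin at (379,369). Now I turn these into positions.

Run:
```python
from h import *
d=np.load("w0.npz");K,T,im=d["K"],d["T"],d["im"]
yaw=-.1299;Rm=np.array([[np.cos(yaw),-np.sin(yaw)],[np.sin(yaw),np.cos(yaw)]])
s=512/800
def show(n,px,z):
    w=back(K,T,np.array(px)*s,z);print(n,np.round(w*1000,1).tolist(),"mach-axes",np.round(w@Rm*1000,1).tolist())
show("cover edges mid",[(285,252),(419,252)],.1095)
show("bar top",[(350,217),(350,296),(341,256),(359,256)],.1295)
show("back rail inner/outer",[(270,204),(568,208),(262,191),(568,191)],.114)
show("front rail",[(282,302),(556,297),(268,318),(556,318)],.114)
show("rails ends",[(262,197),(568,198),(268,309),(556,309)],.114)
show("box top corners",[(252,164),(566,164),(266,327),(556,327)],.092)
cv2.imwrite("pics/w0c.png",cv2.resize(im[90:220,150:375,::-1],None,fx=3.5,fy=3.5,interpolation=cv2.INTER_CUBIC))
```

```text
cover edges mid [[573.2, 151.5], [558.8, 40.6]] mach-axes [[548.7, 224.5], [548.8, 112.7]]
bar top [[596.8, 90.7], [533.9, 100.8], [567.4, 102.6], [565.6, 88.5]] mach-axes [[580.0, 167.2], [516.3, 169.1], [549.3, 175.3], [549.3, 161.0]]
back rail inner/outer [[613.8, 154.6], [579.8, -82.3], [624.6, 158.8], [593.2, -82.8]] mach-axes [[588.6, 232.8], [585.6, -6.5], [598.8, 238.4], [599.0, -5.2]]
front rail [[531.9, 161.2], [506.3, -69.8], [519.3, 176.0], [487.5, -69.1]] mach-axes [[506.5, 228.8], [511.1, -3.6], [492.2, 241.8], [492.3, -5.3]]
rails ends [[620.0, 159.8], [587.7, -82.6], [527.3, 174.3], [495.6, -69.4]] mach-axes [[594.1, 238.7], [593.5, -5.7], [500.3, 241.1], [500.4, -4.6]]
box top corners [[646.8, 169.0], [613.2, -89.3], [504.5, 187.1], [470.4, -75.4]] mach-axes [[619.4, 251.3], [619.6, -9.2], [476.0, 250.9], [476.2, -13.9]]
```

View pics/w0c.png

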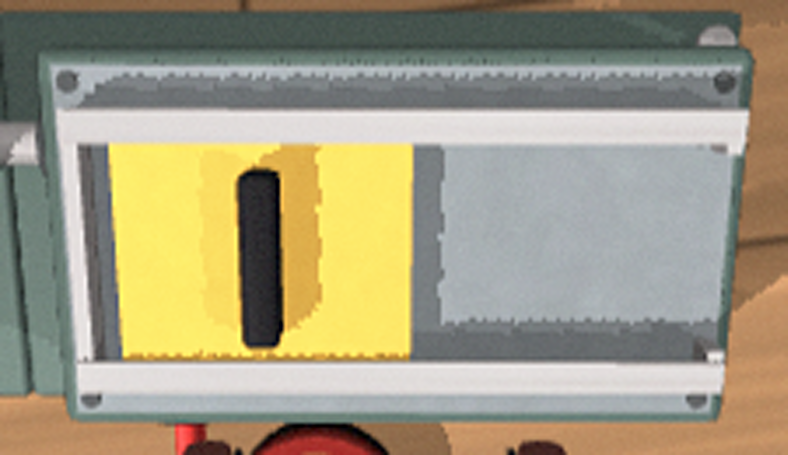

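Consistent: yaw −0.130, and in machine axes the origin is at x≈547.7, y≈174.5 mm, with the cover about 6 mm ajar. Next: grip the bar and open the cover.

```bash
cat >> h.py <<'E'
YAW=-.1299;RM=np.array([[np.cos(YAW),-np.sin(YAW)],[np.sin(YAW),np.cos(YAW)]])
O=np.array([.5477,.1745])
def W(x,y,z): return [*(RM@(O+[x,y])),z]
def mach(): p=get_tcp_pos();return np.round([*(np.array(p[:2])@RM-O)*1000,p[2]*1000],1)
E
python3 - <<'E'
from h import *
movel(W(0,-.0063,.15),v=.2)
print("down hit",movel(W(0,-.0063,.1135),v=.06,until_force=8),mach())
command_gripper(0);print("width mm",get_grip_width()*88,get_ft_force())
print("stop",movel(W(0,-.128,.1135),v=.06,until_force=12),mach(),get_ft_force(),get_grip_width()*88)
command_gripper(.4);print(mach(),get_ft_force())
movel(W(0,get_tcp_pos()@np.array([*RM[:,1],0])-O[1],.2),v=.15)
movel(W(0,-.025,.2),v=.2);command_gripper(0)
K,T=pose("wrist");im=read_camera("wrist");np.savez("w1.npz",K=K,T=T,im=im)
cv2.imwrite("pics/w1.png",cv2.resize(im[:,:,::-1],(800,600),interpolation=cv2.INTER_CUBIC))
for n,p in(("reset",W(0,-.025,.103)),("start",W(0,.025,.1)),("bar",W(0,-.115,.1295))):print(n,fwd(K,T,p)/.64)
print(get_time())
E
```

```text
down hit False [ 1.000e-01 -6.300e+00  1.134e+02]
width mm 13.900988816202368 [-0.80562166  1.42726517  1.5171821 ]
stop True [ 1.000e-01 -1.145e+02  1.137e+02] [-0.43330831  3.42026078  3.69771753] 13.765484877284708
[  -0.  -113.9  113.6] [ 0.24122621 -0.24940398 -0.39870509]
reset [[400.94433215 292.81947773]]
start [[315.53871823 291.44235994]]
bar [[572.68725364 306.49576036]]
10.075
```

View pics/w1.png

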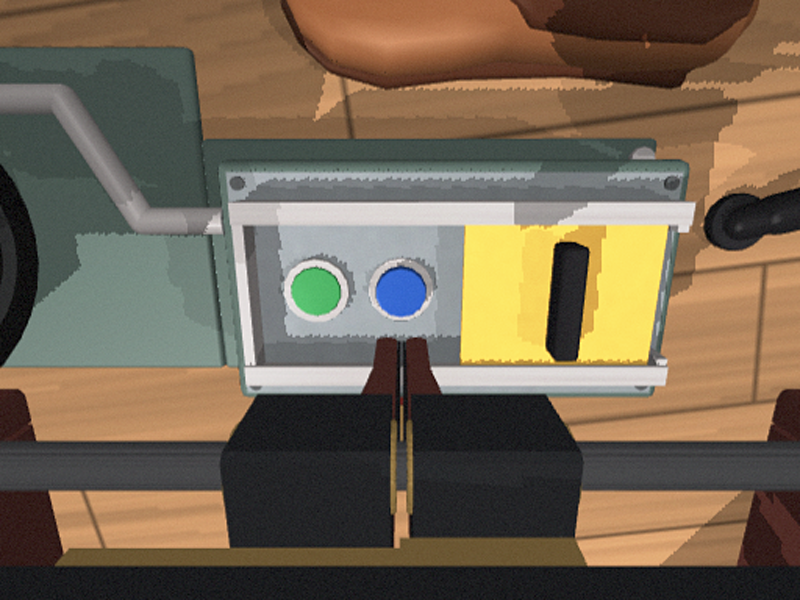

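Blue at (401,292) and green at (316,291) match the prediction; cover edge at column 462. Check the opening numerically, and compare with the edge by the stop.

Run:
```python
from h import *
d=np.load("w1.npz");K,T,im=d["K"],d["T"],d["im"]
for y in(-.056,-.058,-.060):print(y,fwd(K,T,W(0,y,.1095))/.64)
print("far edge -.17",fwd(K,T,[W(0,-.17,.1095),W(0,-.168,.1095),W(-.041,-.170,.1095)])/.64)
cv2.imwrite("pics/w1c.png",cv2.resize(im[125:260,280:450,::-1],None,fx=4.4,fy=4.4,interpolation=cv2.INTER_CUBIC))
```

```text
-0.056 [[455.75223694 295.92517868]]
-0.058 [[459.28996263 295.92478369]]
-0.06 [[462.82777164 295.92438869]]
far edge -.17 [[657.5356802  295.90264937]
 [653.99328356 295.90304488]
 [647.19427611 362.80096277]]
```

View pics/w1c.png

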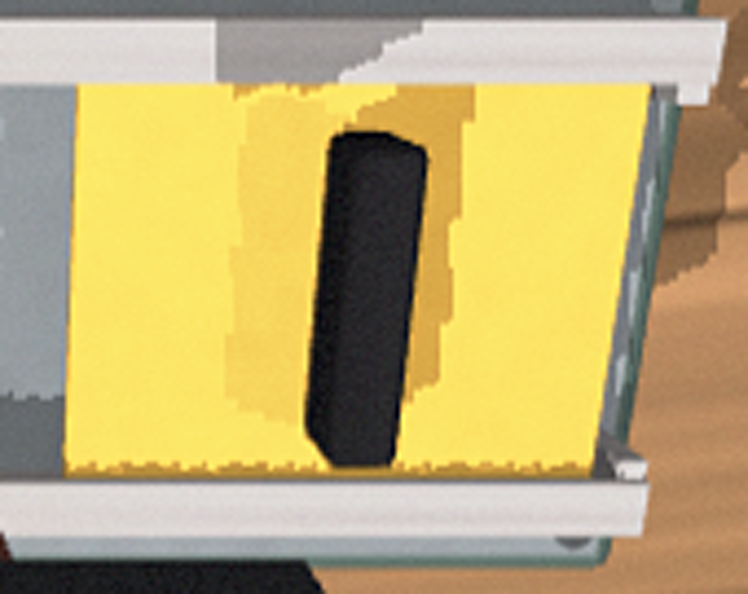

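The cover's edge sits at y≈−59.7 mm (expected −60) and touches the stop. I'll nudge it against the stop once more with shut fingers, then press blue.

Run:
```python
from h import *
movel(W(0,-.085,.15),v=.25);movel(W(0,-.085,.116),v=.1,until_force=10)
print("nudge",movel(W(0,-.105,.116),v=.04,until_force=15),mach(),get_ft_force())
movel(W(0,-.085,.116),v=.1);movel(W(0,-.085,.14),v=.15);movel(W(0,-.025,.14),v=.2);movel(W(0,-.025,.107),v=.08)
wait(.2);print("pre",mach(),get_ft_force())
print("press",movel(W(0,-.025,.094),v=.015,until_force=10),mach(),get_ft_force())
wait(.3);print("hold",mach(),get_ft_force())
movel(W(0,-.025,.107),v=.05);print("up",mach(),get_ft_force())
movel(W(0,-.025,.16),v=.2)
K,T=pose("wrist");im=read_camera("wrist")
cv2.imwrite("pics/w2.png",cv2.resize(im[:260,120:460,::-1],None,fx=2.2,fy=2.2,interpolation=cv2.INTER_CUBIC))
print(get_time())
```

```text
nudge True [  0.4 -98.3 116.5] [-0.81595467  3.7295307   3.51855046]
pre [  0.4 -24.9 107.4] [ 0.10493261 -0.23987916 -0.35263633]
press True [  0.2 -24.9  97.3] [-1.36596365 -0.35046131  7.37532047]
hold [  0.2 -24.9  97.3] [-1.29097946  0.28036312  7.25878545]
up [-1.000e-01 -2.500e+01  1.071e+02] [ 0.45027048 -0.30334678  0.09507566]
15.0333
```

Press: the net force held at 7.3 N, above the 4 N needed, with the tip 97.3 mm up (97 expected), and it fell to ~0 on release. Now shut the cover.

Run:
```python
from h import *
command_gripper(.45)
movel(W(0,-.115,.16),v=.2);print("down",movel(W(0,-.115,.1135),v=.06,until_force=8),mach())
command_gripper(0);print("width",get_grip_width()*88)
print("shut",movel(W(0,.012,.1135),v=.06,until_force=12),mach(),get_ft_force(),get_grip_width()*88)
command_gripper(.45);movel(W(0,-.001,.16),v=.15)
# nudge with shut fingers on the bar's -y face
movel(W(0,-.035,.16),v=.2);command_gripper(0);movel(W(0,-.035,.116),v=.1,until_force=10)
print("nudge",movel(W(0,-.002,.116),v=.04,until_force=15),mach(),get_ft_force())
movel(W(0,-.035,.116),v=.1);movel(W(0,-.035,.25),v=.2);movel(W(-.06,-.04,.33),v=.2)
K,T=pose("wrist");im=read_camera("wrist")
cv2.imwrite("pics/w3.png",cv2.resize(im[:,:,::-1],(800,600),interpolation=cv2.INTER_CUBIC))
print("pred +-55 edges at 0",fwd(K,T,[W(0,.055,.1095),W(0,-.055,.1095),W(0,-.057,.1095)])/.64,get_time(),get_ft_force())
```

```text
down False [   0.3 -115.   113.7]
width 13.893834784246295
shut True [  0.2   0.5 113.7] [ 0.54770983 -1.73087175  3.26293116] 13.856137527680334
nudge True [ 1.000e-01 -1.570e+01  1.161e+02] [-0.13618003 -3.60140684  2.91169411]
pred +-55 edges at 0 [[281.39866504 177.70409445]
 [419.45554549 177.8383063 ]
 [421.96499296 177.84074586]] 24.6833 [-0.21017356 -0.0349761   0.6347116 ]
```

View pics/w3.png

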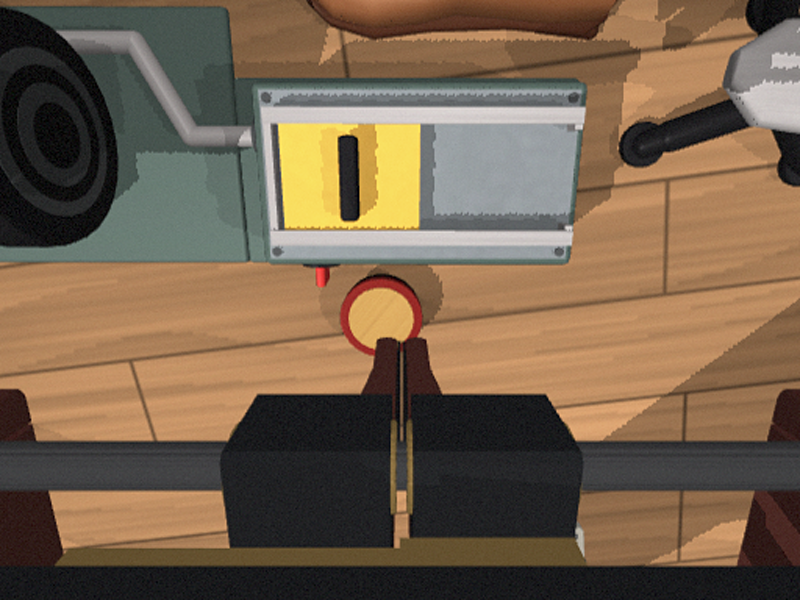

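View pics/w2.png

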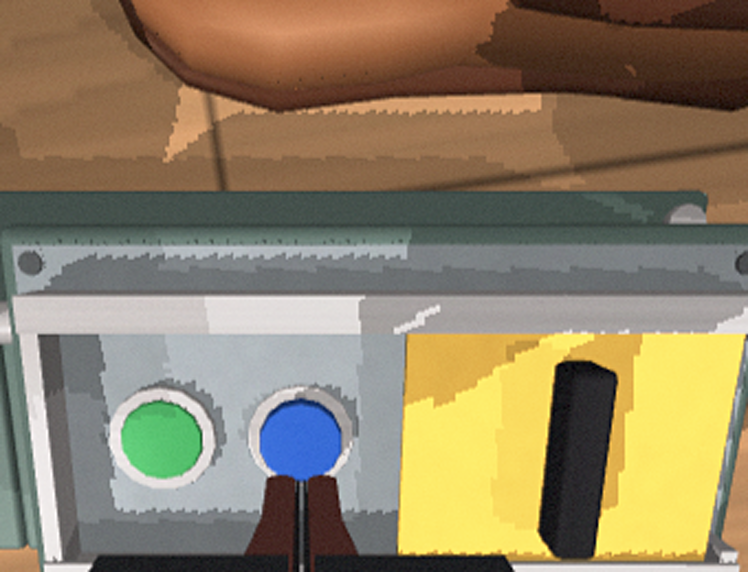

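Picture w2 shows the blue button back out, standing above its bezel, and green untouched. In w3 the cover edges are at columns 278/420, against 281/419 predicted for shut. The tin, shoe and anvil are where they were. I'm handing in.

```bash
python3 -c "
from station import *
print(get_time(),get_qvel());job_done()"
```

```text
24.6833 [-0.00272194  0.0120838  -0.00131042 -0.00020281  0.00410991 -0.00050226]
the job is handed in; nothing more can be done
```

The reset is done and handed in at 24.7 s, well under the 48 s limit. I slid the cover open to its stop, pressed the blue button and let it spring back, then slid the cover shut again.

- **Cover:** The gripper met the stops at −114.5 mm (open) and +0.5 mm (shut), which matches the 115 mm travel. A second push at each end met firm resistance. In the last picture the cover's edges were within about 3 pixels (roughly 2 mm) of where they should be when shut.
- **Blue button:** The fingertip went down to 97.3 mm (97 mm expected) and held 7.3 N, more than the 4 N needed. The force dropped to about zero on release, and the picture showed the button back out.
- **Green button and the rest of the bench:** The green button was never touched. The tin, shoe and anvil looked unmoved by eye in the last wrist picture; I did not measure their positions. The arm ended clear of everything, with about 0.6 N or less on the wrist.

No check failed. One number differed from my estimate: in the open-side push, the shut fingers met the bar about 4 mm later than predicted. That fits fingers thinner than I assumed.

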